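Cull the wedge, then raise and hold the inspection lamp

TASK

The wooden blocks on the dark mat are to be looked over under the inspection lamp. First take the one tapered wedge out of the batch and lay it in the plywood scrap tray, let go of it there, and leave the two straight blocks and everything else where they lie. Then take the lamp mast by its handle so that the release button on the handle's side is squeezed in, pull the mast straight up past its first stop to the second stop (fully extended), and finish still holding it up there in the gripper.

Things in the scene. Friction and masses are not known exactly. Their poses are not given: they have to be found in the camera images.
- wedge_center (a point): tapered pale-wood wedge (shim), 34 mm wide, 85 mm long, sloping along its length from 26 mm high at one end down to 4 mm at the other; the odd one of the three pieces on the mat. This point is the middle of its width and length, 8 mm above its underside (half its height there); x is across the 34 mm width (upright parallel sides), y along the 85 mm length; its thick end is at +y
- wedge: the same wedge; origin at the centre of its underside, axes as above
- block_0_center (a point): straight rectangular pale-wood block, 38 x 75 x 22 mm, one of two alike lying flat on the mat, to be left alone; this point is its centre (11 mm above its underside), its y axis runs along the 75 mm length
- block_1_center (a point): straight rectangular pale-wood block, 38 x 75 x 22 mm, one of two alike lying flat on the mat, to be left alone; this point is its centre (11 mm above its underside), its y axis runs along the 75 mm length
- mat: flat dark rubber mat, 130 (x) x 290 (y) x 6 mm, fixed; origin at the centre of its underside, top 6 mm above; the three wooden pieces lie on it in a row along y, centres about 95 mm apart, in any order
- scrap_tray: open plywood scrap tray, 120 mm (x) x 150 mm (y) outside, 34 mm high, walls and floor 5 mm thick (110 x 140 mm inside), fixed; origin at the centre of its underside
- mast: telescoping inspection-lamp mast, fixed to the bench by a round base 104 mm across; origin at the centre of the base's underside, mast axis straight up (z). A sleeve stands up to z = 92 mm; above it, on the sliding rod, come a round lamp head (70 mm across, z = 92 to 105 mm when the mast is down) and on top of that the black handle block, 28 mm (x) x 36 mm (y) x 56 mm high (z = 105 to 161 mm when down). y is the axis of the release button, which stands out on the +y side
- mast_grip (a point): centre of the handle block in plan, at the height of the button's centre and the best height to grip (29 mm above the lamp head, 27 mm below the handle's top); rises with the rod; axes as the mast's: grip across y, one finger on the button, the other on the opposite face
- mast_rod (a joint): extension of the mast in m: 0 fully down, 0.05 first stop, 0.100 second stop (end of travel). A catch blocks it at 0 and again at the first stop unless the button is squeezed in; with the button kept in it slides past the first stop. Weight and friction resist with about 3 to 5 N; let go at the second stop, it sinks back towards the first stop
- mast_button (a joint): release button on the +y side of the handle, 16 mm wide (x), 22 mm high, standing 6 mm proud (42 mm over handle and button): 0 out, 0.006 flush with the handle; the catch is free beyond about 0.004. Springs out by itself; takes 2 N to start and 6.5 N to press flush
- salve_jar: small round jar, 47 mm across, 44 mm high, bystander; origin at the centre of its underside
- screwdriver: screwdriver lying on the bench, 215 mm long, bystander; origin under its middle
- nut: large steel hex nut, 30 mm across, 13 mm high, bystander; origin at the centre of its underside
Not all that is in view belongs to the job. Leave any blue or pink look-alike of the wedge alone.

How it is judged (in metres and radians):
On the way, in this order (a step that is already met when the one before it is completed fails the run):
1. the wedge lies in the scrap tray, released, with the mast still down (x of wedge_center in the frame of scrap_tray between -0.042 and 0.042 m and y of wedge_center in the frame of scrap_tray between -0.055 and 0.055 m and z of wedge_center in the frame of scrap_tray below 0.035 m and contact force between the fingers and wedge below 0.05 N and linear speed of wedge below 0.03 m/s and value of joint mast_rod below 0.01 m), for 0.2 s.
2. the release button is squeezed in while the mast is still down (value of joint mast_button above 0.0035 m and value of joint mast_rod below 0.03 m), for 0.1 s.
3. the mast is pulled to its second stop in the gripper (value of joint mast_rod above 0.095 m and contact force between the fingers and mast above 1 N), for 0.2 s.
At the end, for the whole second after the job is handed in: Mast extended at least 95 of 100 mm and held by the fingers (over 1 N); wedge untouched and at rest in the scrap tray (centre within 42 mm in x and 55 mm in y of the tray's middle, under 35 mm above its underside); straight blocks and bystanders within 25 mm of their start (all of step 3 and x of wedge_center in the frame of scrap_tray between -0.042 and 0.042 m and y of wedge_center in the frame of scrap_tray between -0.055 and 0.055 m and z of wedge_center in the frame of scrap_tray below 0.035 m and contact force between the fingers and wedge below 0.05 N and linear speed of wedge below 0.03 m/s and distance of each of block_0_center, block_1_center, salve_jar, screwdriver, nut from where it was at the start of the episode below 0.025 m); the arm keeps its last pose, push and grip.
It fails at once if a straight block or a bystander is pushed more than 25 mm (distance of any of block_0_center, block_1_center, salve_jar, screwdriver, nut from where it was at the start of the episode above 0.025 m).
It fails at once if the mast is raised (over 40 mm) while the wedge is not in the tray (value of joint mast_rod above 0.04 m and not (x of wedge_center in the frame of scrap_tray between -0.042 and 0.042 m and y of wedge_center in the frame of scrap_tray between -0.055 and 0.055 m and z of wedge_center in the frame of scrap_tray below 0.035 m)).
It also fails if it takes over 51 s, if anything falls off the work surface, if the arm or the gripper's body presses on something with over 40 N, if the wrist force passes 120 N, or if a joint passes its speed limit or range.

ROBOT

A 7-joint arm with a two-finger parallel gripper is mounted at the origin on a cart in front of the work surface, level with it; the furniture and walls round the work are solid. World frame = base frame: x ahead of the robot, y to its left, z up, the work surface at z = 0. Lengths are in m, angles in degrees, forces in N, time in s.
With the tool pointing down it reaches from about 0.425 to 0.875 m from the base axis. Payload 4.7 kg.
Tool frame: the origin (TCP) lies on the mounting face of the last link; the fingertips stand 182 mm ahead of it and the grasp point (between the pads) lies 164 mm ahead of it; z points along the fingers, y is the line along which they close (so a half turn about z gives the same grasp; the last joint's range is limited). The gripper opens to 87 mm and grips with 3 to 60 N. Pads are 19 mm wide; open, the fingers measure 117 mm over their backs; the gripper's body (75 mm by 190 mm) begins 51 mm behind the grasp point.
Start: joints at [66.641, 18.392, -4.016, 83.108, 1.295, 78.541, -3.26], TCP at [0.266, -0.593, 0.405] pointing down, gripper open.
Joint ranges: [-163.93, 163.93], [-17.29, 119.83], [-79.2, 71.16], [3.27, 140.29], [-89.18, 269.18], [5.43, 117.66], [-154.24, 154.24]. Speed limits (degrees/s): [147.25, 147.25, 180, 180, 180, 180, 180].

INTERFACE

Orientations are given as [roll, pitch, yaw] about the fixed x, y, z axes, in that order (R = Rz(yaw) Ry(pitch) Rx(roll)).
In Python, from cell import env gives the robot as it stands.
- The arm moves only by the tool servo_tool, never from a script. Its argument "plan" is a list of rows, each an object with "xyz": the shift along the tool's x, y, z in cm, a list of three; "twist": the turn, a rotation vector about the tool's x, y, z in degrees, a list of three; "jaw": the closure, from 0 (fully open) to 1 (shut). In form: [{"xyz": [x, y, z], "twist": [wx, wy, wz], "jaw": jaw}, ...]. A call has 1 to 10 rows; each row is the pose to reach, as a shift and turn from the pose commanded when the call began, along the tool's axes at that moment; what a row does not reach only later rows make up. A row lasts 1/12 s, in which the tool goes at most 41.7 mm and 7.16 degrees, less where a joint would pass 70% of its speed; a pose out of reach is approached as far as the arm can. A call with a gripper value outside its range is refused whole. The fingers move at their own pace and stop on an object; "newtons" is the grip in N (left out, the last holds). Time passes only in rows, so rows that repeat a pose let the fingers close. It gives the time, the measured TCP pose, the force, the opening and the grip force at its end, in the units of the state.
- env.get_obs(): the state, without advancing time (a new reading comes with each control period).
- env.read_camera(name): name is "side" or "top" or "wrist"; returns a dict with "img" (480x640x3 uint8, red, green, blue), "camera_matrix" (3x3 intrinsics, pixels), "R" (3x3) and "t" (3): a world point X has camera coordinates R X + t. Camera axes: x right, y down, z forward; pixel columns grow to the right and rows downward; lengths in m; the calibration is good to about 2 mm. A picture is of the moment at which its call begins. There is no depth.
- env.sign_off(): hands the job in; it is judged then, once.
The state is a dict: "time_s": time; "qpos": joint angles; "joint_velocities": joint speeds; "effort": joint torques, N m; "tool_pos": TCP position; "tool_rot": TCP orientation; "force": force on the tool from outside, world axes, zero at the start; "wrist_torque": the same for the moment, N m; "grip_width": finger opening in m; "grasp_force": force on a finger pad.
Only numpy, scipy, OpenCV 4.12 (cv2) and the standard library are available. Lean on these libraries where they do the work, as an engineer would, in place of code of your own. Each camera call takes 0.05 s, during which the arm holds its last target. There are 200 camera calls.

## Working session

There is one attempt and no reset: what is moved stays moved. The work goes in short steps, Python scripts to look and compute and a tool call to move; the robot and the scene stay as the last step left them, time stands still between calls to the robot, and variables do not carry over. Pictures are saved under pics/ and viewed, at most 10 in all, crops included, and the job is handed in when it is done.

Besides the shell and the picture viewer there is one more tool, called after "Emit:" as name(argument=value, ...), one argument or row to a line, values as JSON. servo_tool: Moves the arm, as the interface text tells. Its arguments: {"type":"object","properties":{"plan":{"type":"array","items":{"type":"object","properties":{"xyz":{"type":"array","items":{"type":"number"}},"twist":{"type":"array","items":{"type":"number"}},"jaw":{"type":"number"}}}},"newtons":{"type":"number"}},"required":["plan"]}

```bash
mkdir -p pics; cat > h.py <<'E'
import numpy as np,cv2
from cell import env
def cam(n):
    c=env.read_camera(n); return c["img"],np.array(c["camera_matrix"]),np.array(c["R"]),np.array(c["t"])
def ray(c,uv,z):
    _,K,R,t=c; o=-R.T@t; d=R.T@np.linalg.inv(K)@np.array([uv[0],uv[1],1.]); return o+d*(z-o[2])/d[2]
def proj(c,X):
    _,K,R,t=c; p=K@(R@np.array(X,float)+t); return p[:2]/p[2]
def save(n,img): cv2.imwrite(f"pics/{n}.png",cv2.cvtColor(img,cv2.COLOR_RGB2BGR))
E
python3 - <<'E'
from h import *
import pickle
for n in("top","side"):
    c=cam(n); save(n+"0",c[0]); pickle.dump(c,open(n+".pkl","wb")); print(n,-c[2].T@c[3])
print(env.get_obs())
E
```

```text
top [0.42073236 0.02152918 1.36011157]
side [0.55160478 1.00846141 0.90228878]
{'time_s': 0.1, 'qpos': array([66.64096447, 18.43533309, -4.01415857, 83.16926516,  1.29669667,
       78.54226616, -3.26071014]), 'joint_velocities': array([ 0.00508448, -0.13506267,  0.08198724, -0.12073922, -0.0153753 ,
        0.1154461 ,  0.03638468]), 'effort': array([-3.89737488e-04, -4.92571807e+01, -4.06008437e-01, -3.13398314e+01,
       -6.41197152e-02,  3.94538802e-02,  3.96765040e-05]), 'tool_pos': array([ 0.26598181, -0.59287777,  0.40375268]), 'tool_rot': array([-1.79898461e+02,  7.70003617e-03,  2.41669924e+01]), 'force': array([-1.03405493,  0.03014647, -0.03762116]), 'wrist_torque': array([ 0.02541145, -0.03635673,  0.0148776 ]), 'grasp_force': 0.0, 'grip_width': 0.08722130502602378}
```

View pics/top0.png

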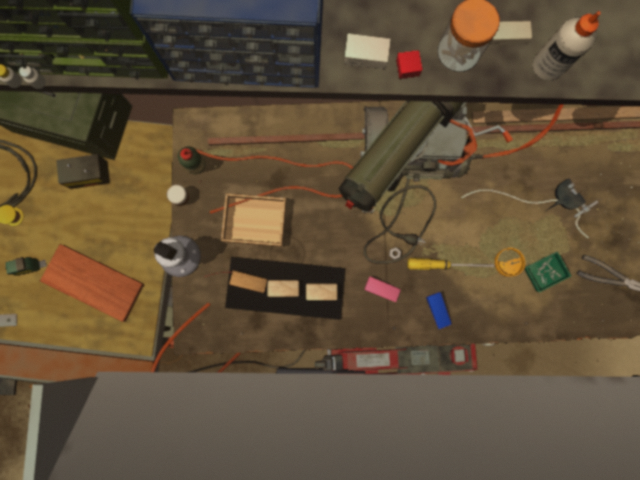

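View pics/side0.png

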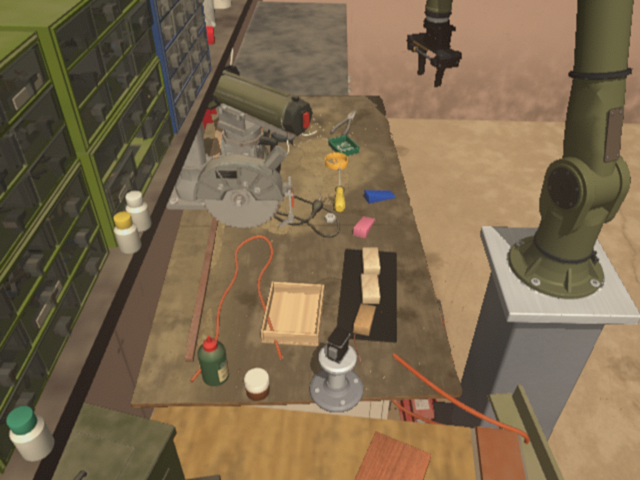

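The top view shows the tray at (254,220), the mat at (285,288) with three pale pieces at (248,282), (283,288) and (321,292), and the mast at (178,255). The blue and pink look-alikes are at (440,310) and (382,289). The side view shows the three pieces at (365,319), (370,289) and (371,260). The piece nearest the mast looks different, so I'll enlarge both views.

```bash
python3 - <<'E'
from h import *
import pickle
a=pickle.load(open("top.pkl","rb"))[0][250:325,215:355]; b=pickle.load(open("side.pkl","rb"))[0][240:410,300:420]
a=cv2.resize(a,None,fx=3,fy=3,interpolation=3);b=cv2.resize(b,None,fx=3,fy=3,interpolation=3)
o=np.zeros((510,780,3),np.uint8);o[:225,:420]=a;o[:510,420:780]=b;save("crop",o)
E
```

```text
(no output)
```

View pics/crop.png

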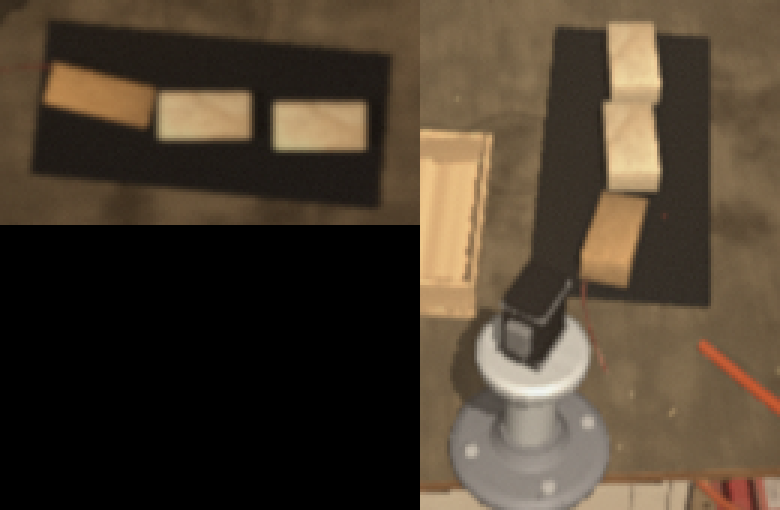

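The candidates, in top-view pixels, are (248,282), (283,288) and (321,292). The one at (248,282) is longer (about 36 px against 31) and shaded by its slope, and its tall end face shows towards +y in the side view, so it is the wedge. The other two are straight blocks. Next I'll measure.

```bash
python3 - <<'E'
from h import *
import pickle
c=pickle.load(open("top.pkl","rb"));s=pickle.load(open("side.pkl","rb"))
hsv=cv2.cvtColor(c[0],cv2.COLOR_RGB2HSV)
m=np.zeros(hsv.shape[:2],np.uint8);m[250:325,215:355]=(hsv[250:325,215:355,2]>85)*255
cs,_=cv2.findContours(m[:, :],cv2.RETR_EXTERNAL,cv2.CHAIN_APPROX_NONE)
for k in cs:
    r=cv2.minAreaRect(k)
    if 200<cv2.contourArea(k)<1500 :
        b=cv2.boxPoints(r); z=.021 if r[0][0]<265 else .028
        P=[ray(c,q,z)[:2] for q in b]; ctr=ray(c,r[0],z)
        print("piece",np.round(r[0],1),np.round(r[1],1),"ctr",ctr.round(4),[np.round(np.linalg.norm(P[i]-P[i-1]),4) for i in range(2)],
         [round(float(np.degrees(np.arctan2(*(P[i]-P[i-1])[::-1]))),1) for i in range(2)])
for nm,uv,z in(("tray rim",(254,220),.034),("mast head",(178,256),.1)): print(nm,ray(c,uv,z).round(4))
m=cv2.inRange(hsv,(8,60,110),(25,200,255)); m[:185]=0;m[255:]=0;m[:,:215]=0;m[:,300:]=0
m=cv2.morphologyEx(m,cv2.MORPH_OPEN,np.ones((5,5)))
k=max(cv2.findContours(m,0,1)[0],key=cv2.contourArea);r=cv2.minAreaRect(k);print("tray",r,ray(c,r[0],.02).round(4),[ray(c,q,.02)[:2].round(3) for q in cv2.boxPoints(r)])
# far things
for nm,cc,x in(("handle top",c,(150,225)),("",s,(0,0))):pass
a=cv2.resize(c[0][225:285,140:210],None,fx=6,fy=6,interpolation=2);b=cv2.resize(s[0][320:420,300:375],None,fx=5,fy=5,interpolation=2)
o=np.zeros((500,800,3),np.uint8);o[:360,:420]=a;o[:500,420:795]=b;save("mast",np.clip(o*1.6,0,255).astype(np.uint8))
E
```

```text
piece [282.5 318.5] [11. 33.] ctr [0.3876 0.1058 0.028 ] [np.float64(0.0266), np.float64(0.0808)] [2.1, -88.5]
piece [321.5 291.5] [17. 31.] ctr [0.4558 0.0121 0.028 ] [np.float64(0.0416), np.float64(0.0763)] [1.6, -88.5]
piece [263.9 285.2] [70.3 20.1] ctr [0.4679 0.1549 0.021 ] [np.float64(0.1739), np.float64(0.0497)] [83.0, -6.0]
piece [226.  292.6] [73.6 30.1] ctr [0.4473 0.248  0.021 ] [np.float64(0.1824), np.float64(0.0743)] [26.5, -64.4]
piece [328.5 284. ] [68. 51.] ctr [ 0.4746 -0.0046  0.028 ] [np.float64(0.1671), np.float64(0.1265)] [1.6, -88.5]
piece [266.6 254.4] [61.7  8.8] ctr [0.544  0.1505 0.028 ] [np.float64(0.1529), np.float64(0.0218)] [85.7, -3.2]
tray rim [0.6284 0.1842 0.034 ]
mast head [0.5282 0.3508 0.1   ]
tray ((253.7418212890625, 215.84017944335938), (59.75358963012695, 56.403770446777344), 5.19442892074585) [0.6411 0.187  0.02  ] [array([0.575, 0.265]), array([0.718, 0.259]), array([0.708, 0.108]), array([0.565, 0.116])]
```

View pics/mast.png

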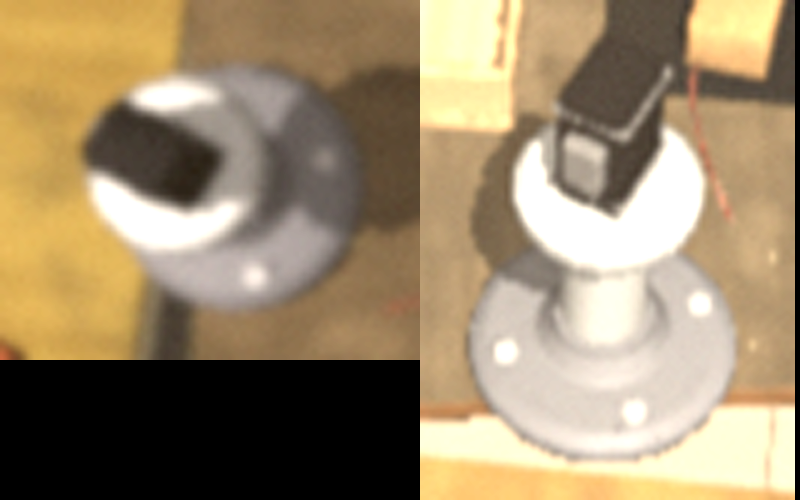

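```bash
python3 - <<'E'
from h import *
import pickle
c=pickle.load(open("top.pkl","rb"));s=pickle.load(open("side.pkl","rb"))
A=ray(c,(232.3,270.7),.032);D=ray(c,(229.3,284.7),.032);B=ray(c,(266.3,279),.010);C=ray(c,(264,292.7),.010)
print("wedge top corners",*[p.round(3) for p in(A,B,C,D)],"L",np.linalg.norm((A+D-B-C)/2),"W",np.linalg.norm(A-D),np.linalg.norm(B-C),"ctr",(A+B+C+D)/4)
y=(A+D-B-C); print("yaxis deg",np.degrees(np.arctan2(y[1],y[0])))
# same in side: crop3 corners top: thick near top edge
g=lambda u,v:(300+(u-420)/3,240+v/3)
a=[ray(s,g(581,258),.032),ray(s,g(629,263),.032),ray(s,g(648,197),.010),ray(s,g(602,194),.010)]
print("side",*[p.round(3) for p in a],sum(a)/4)
for n,z in(((581,278),.006),((629,287),.006)):print("base",ray(s,g(*n),z).round(3))
h=lambda u,v:(300+(u-420)/5,320+v/5)
P=[ray(s,h(*q),.161) for q in((560,100),(608,38),(672,68),(625,133))]
print("handle",*[p.round(3) for p in P],[np.linalg.norm(P[i]-P[i-1]).round(3) for i in range(4)],sum(P)/4)
Q=[ray(c,(140+u/6,225+v/6),.161) for u,v in((125,100),(88,150))]; print("handle +y edge top",Q)
e=P[0]-P[3];print("face dir",np.degrees(np.arctan2(e[1],e[0])), np.degrees(np.arctan2(*(P[3]-P[2])[1::-1])))
# mast base ellipse via bolts side & base centre
print("base ctr side",ray(s,h(602,345),.010), "head top",ray(c,(140+175/6,225+162/6),.105))
for q in((222,196),(222,243),(286,245),(287,197)): print("tray",ray(c,q,.034).round(3))
E
```

```text
wedge top corners [0.501 0.233 0.032] [0.484 0.151 0.01 ] [0.45  0.155 0.01 ] [0.467 0.239 0.032] L 0.08755109411582522 W 0.03504535885269256 0.034510561117460474 ctr [0.47530624 0.19437861 0.021     ]
yaxis deg 78.36998421570284
side [0.499 0.236 0.032] [0.465 0.239 0.032] [0.446 0.155 0.01 ] [0.48  0.153 0.01 ] [0.47263682 0.1955268  0.021     ]
base [0.497 0.231 0.006]
base [0.464 0.239 0.006]
handle [0.552 0.384 0.161] [0.535 0.355 0.161] [0.513 0.368 0.161] [0.529 0.398 0.161] [np.float64(0.027), np.float64(0.033), np.float64(0.026), np.float64(0.034)] [0.53224383 0.37594345 0.161     ]
handle +y edge top [array([0.55420275, 0.37504386, 0.161     ]), array([0.53513913, 0.38771128, 0.161     ])]
face dir -31.77376654748685 60.64506475813755
base ctr side [0.53368686 0.37690852 0.01      ] head top [0.53664934 0.3706651  0.105     ]
tray [0.687 0.266 0.034]
tray [0.569 0.261 0.034]
tray [0.568 0.103 0.034]
tray [0.689 0.104 0.034]
```

```bash
cat >> h.py <<'E'
from scipy.spatial.transform import Rotation as Ro
def go(grasp,yaw):
    "delta (cm, deg) from present to grasp point world xyz, tool straight down at yaw"
    o=env.get_obs(); R0=Ro.from_euler('xyz',o["tool_rot"],degrees=True); R1=Ro.from_euler('xyz',[180,0,yaw],degrees=True)
    p=np.array(grasp)+[0,0,.164]
    print("xyz",(R0.inv().apply(p-o["tool_pos"])*100).round(2),"twist",(R0.inv()*R1).as_rotvec(degrees=True).round(2),"t",o["time_s"],"q",o["qpos"].round(1))
E
python3 - <<'E'
from h import *
go([.5,-.15,.2],60)
E
```

```text
xyz [ 39.48 -30.82   4.02] twist [-1.000e-01 -2.000e-02 -3.583e+01] t 0.1 q [66.6 18.4 -4.  83.2  1.3 78.5 -3.3]
```

Emit:
servo_tool(
  plan=[
    {"xyz":[39.5,-30.8,4],"twist":[0,0,-36],"jaw":0},
    {"xyz":[39.5,-30.8,4],"twist":[0,0,-36],"jaw":0},
    {"xyz":[39.5,-30.8,4],"twist":[0,0,-36],"jaw":0},
    {"xyz":[39.5,-30.8,4],"twist":[0,0,-36],"jaw":0},
    {"xyz":[39.5,-30.8,4],"twist":[0,0,-36],"jaw":0},
    {"xyz":[39.5,-30.8,4],"twist":[0,0,-36],"jaw":0},
    {"xyz":[39.5,-30.8,4],"twist":[0,0,-36],"jaw":0},
    {"xyz":[39.5,-30.8,4],"twist":[0,0,-36],"jaw":0},
    {"xyz":[39.5,-30.8,4],"twist":[0,0,-36],"jaw":0},
    {"xyz":[39.5,-30.8,4],"twist":[0,0,-36],"jaw":0},
  ],
)

```text
time_s: 0.93
tool_pos: [0.4607, -0.2239, 0.3713]
tool_rot: [-180.0, 0.0, 60.2]
force: [0.0, -0.6, 0.3]
grip_width: 0.0867
grasp_force: 0.0
```

```bash
python3 - <<'E'
from h import *
print(env.get_obs()["tool_pos"],env.get_obs()["tool_rot"])
go([.476,.205,.16],78.5)
E
```

```text
[ 0.46066017 -0.22394072  0.3712678 ] [-1.79994185e+02  2.60866704e-02  6.01539286e+01]
xyz [ 37.97 -20.02   4.71] twist [-1.000e-02  2.000e-02 -1.835e+01] t 0.9333 q [ 46.8   4.  -24.7 104.3   1.8  72.1  -8.3]
```

Emit:
servo_tool(
  plan=[
    {"xyz":[38,-20,4.7],"twist":[0,0,-18.3],"jaw":0},
    {"xyz":[38,-20,4.7],"twist":[0,0,-18.3],"jaw":0},
    {"xyz":[38,-20,4.7],"twist":[0,0,-18.3],"jaw":0},
    {"xyz":[38,-20,4.7],"twist":[0,0,-18.3],"jaw":0},
    {"xyz":[38,-20,4.7],"twist":[0,0,-18.3],"jaw":0},
    {"xyz":[38,-20,4.7],"twist":[0,0,-18.3],"jaw":0},
    {"xyz":[38,-20,4.7],"twist":[0,0,-18.3],"jaw":0},
    {"xyz":[38,-20,4.7],"twist":[0,0,-18.3],"jaw":0},
    {"xyz":[38,-20,4.7],"twist":[0,0,-18.3],"jaw":0},
    {"xyz":[38,-20,4.7],"twist":[0,0,-18.3],"jaw":0},
  ],
)

```text
time_s: 1.77
tool_pos: [0.4748, 0.1897, 0.326]
tool_rot: [180.0, 0.0, 78.4]
force: [1.4, -0.3, 0.5]
grip_width: 0.0869
grasp_force: 0.0
```

Emit:
servo_tool(
  plan=[
    {"xyz":[0,0,0],"twist":[0,0,0],"jaw":0},
    {"xyz":[0,0,0],"twist":[0,0,0],"jaw":0},
  ],
)

```text
time_s: 1.93
tool_pos: [0.4743, 0.1908, 0.3257]
tool_rot: [-179.9, -0.0, 78.8]
force: [-0.3, -0.8, 0.3]
grip_width: 0.0872
grasp_force: 0.0
```

```bash
python3 - <<'E'
from h import *
go([.476,.205,.16],78.5)
c=cam("wrist");save("w1",c[0])
print([proj(c,(x,y,z)).round() for x,y,z in((.501,.234,.032),(.466,.239,.032),(.448,.155,.01),(.482,.152,.01))])
E
```

```text
xyz [ 1.43 -0.11  0.17] twist [-0.1  -0.04  0.33] t 1.9333 q [ 20.4   8.8 -48.5 107.    7.   67.3 -41.6]
[array([344., 170.]), array([295., 172.]), array([296., 275.]), array([337., 271.])]
```

View pics/w1.png

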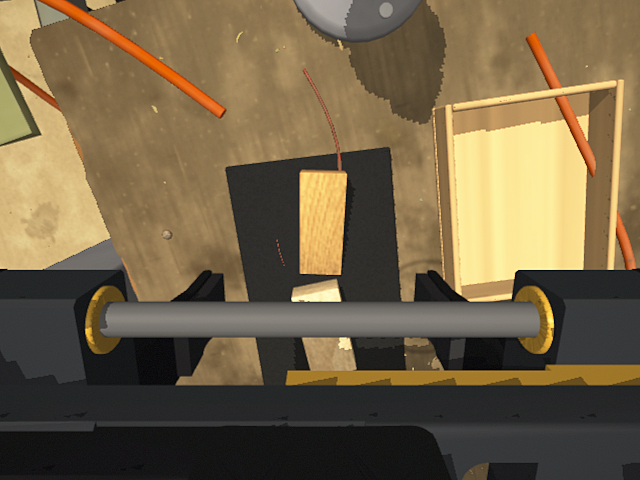

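The wrist view confirms the wedge: corners at (300,171), (347,171), (341,274) and (300,273), with no height at the near end. It sits about 4 px off the prediction. The tray is to the right, at about (530,190). I'll correct and descend.

```bash
python3 - <<'E'
from h import *
c=cam("wrist")
P=[ray(c,q,z) for q,z in(((300,171),.032),((347,171),.032),((341,274),.01),((300,273),.01))]
print(*[p.round(4) for p in P]); y=P[0]+P[1]-P[2]-P[3]; m=sum(P)/4; y/=np.linalg.norm(y); print(m,np.degrees(np.arctan2(y[1],y[0])))
g=m+y*.01
for q,z in (((452,108),.034),((620,82),.034)):print("tray",ray(c,q,z))
go([g[0],g[1],.06],78.5);go([g[0],g[1],.028],78.5)
E
```

```text
[0.4708 0.2365 0.032 ] [0.5036 0.2299 0.032 ] [0.485 0.146 0.01 ] [0.452  0.1535 0.01  ]
[0.47783317 0.19148089 0.021     ] 77.33893107691897
tray [0.58093934 0.2576993  0.034     ]
tray [0.69268774 0.25212167 0.034     ]
xyz [ 1.45  0.18 10.18] twist [-0.04  0.06 -0.05] t 2.0333 q [ 20.6   8.7 -48.2 107.1   7.1  67.3 -41.6]
xyz [ 1.45  0.18 13.38] twist [-0.04  0.06 -0.05] t 2.0333 q [ 20.6   8.7 -48.2 107.1   7.1  67.3 -41.6]
```

Emit:
servo_tool(
  plan=[
    {"xyz":[1.5,0.2,3],"twist":[0,0,0.7],"jaw":0},
    {"xyz":[1.5,0.2,6],"twist":[0,0,0.7],"jaw":0},
    {"xyz":[1.5,0.2,9],"twist":[0,0,0.7],"jaw":0},
    {"xyz":[1.5,0.2,11],"twist":[0,0,0.7],"jaw":0},
    {"xyz":[1.5,0.2,12.3],"twist":[0,0,0.7],"jaw":0},
    {"xyz":[1.5,0.2,13.2],"twist":[0,0,0.7],"jaw":0},
    {"xyz":[1.5,0.2,13.2],"twist":[0,0,0.7],"jaw":0},
    {"xyz":[1.5,0.2,13.2],"twist":[0,0,0.7],"jaw":0},
  ],
)

```text
time_s: 2.7
tool_pos: [0.4808, 0.2018, 0.1948]
tool_rot: [180.0, -0.0, 77.7]
force: [-0.1, 0.5, 0.4]
grip_width: 0.0872
grasp_force: 0.0
```

Emit:
servo_tool(
  newtons=15,
  plan=[
    {"xyz":[0,0,0],"twist":[0,0,0],"jaw":1},
    {"xyz":[0,0,0],"twist":[0,0,0],"jaw":1},
    {"xyz":[0,0,0],"twist":[0,0,0],"jaw":1},
    {"xyz":[0,0,0],"twist":[0,0,0],"jaw":1},
    {"xyz":[0,0,0],"twist":[0,0,0],"jaw":1},
    {"xyz":[0,0,0],"twist":[0,0,0],"jaw":1},
    {"xyz":[0,0,0],"twist":[0,0,0],"jaw":1},
    {"xyz":[0,0,0],"twist":[0,0,0],"jaw":1},
  ],
)

```text
time_s: 3.37
tool_pos: [0.4803, 0.2023, 0.1942]
tool_rot: [-180.0, 0.0, 77.8]
force: [-0.2, 0.6, 0.1]
grip_width: 0.0416
grasp_force: 0.0
```

Emit:
servo_tool(
  plan=[
    {"xyz":[0,0,0.2],"twist":[0,0,0],"jaw":1},
    {"xyz":[0,0,0.2],"twist":[0,0,0],"jaw":1},
    {"xyz":[0,0,0.2],"twist":[0,0,0],"jaw":1},
    {"xyz":[0,0,0.2],"twist":[0,0,0],"jaw":1},
    {"xyz":[0,0,0.2],"twist":[0,0,0],"jaw":1},
    {"xyz":[0,0,0.2],"twist":[0,0,0],"jaw":1},
  ],
)

```text
time_s: 3.87
tool_pos: [0.4802, 0.2022, 0.1921]
tool_rot: [-180.0, 0.0, 77.8]
force: [-0.5, -0.5, -0.9]
grip_width: 0.0336
grasp_force: 15.0
```

Emit:
servo_tool(
  plan=[
    {"xyz":[0,0,-1],"twist":[0,0,0],"jaw":1},
    {"xyz":[0,0,-2.5],"twist":[0,0,0],"jaw":1},
    {"xyz":[0,0,-4.5],"twist":[0,0,0],"jaw":1},
    {"xyz":[0,0,-7],"twist":[0,0,0],"jaw":1},
    {"xyz":[0,0,-8],"twist":[0,0,0],"jaw":1},
    {"xyz":[0,0,-8],"twist":[0,0,0],"jaw":1},
    {"xyz":[0,0,-8],"twist":[0,0,0],"jaw":1},
  ],
)

```text
time_s: 4.45
tool_pos: [0.4804, 0.2021, 0.2724]
tool_rot: [179.9, 0.0, 77.7]
force: [-0.7, 0.6, -1.3]
grip_width: 0.0341
grasp_force: 15.0
```

```bash
python3 - <<'E'
from h import *
go([.624,.190,.11],88)
E
```

```text
xyz [ 1.86 14.3  -0.14] twist [  0.07   0.02 -10.25] t 4.45 q [ 17.6  14.3 -48.  109.   12.1  61.8 -47.6]
```

Held at 34 mm opening. Now over to the tray.

Emit:
servo_tool(
  plan=[
    {"xyz":[1.9,14.6,-0.5],"twist":[0,0,-10],"jaw":1},
    {"xyz":[1.9,14.6,-0.5],"twist":[0,0,-10],"jaw":1},
    {"xyz":[1.9,14.6,-0.5],"twist":[0,0,-10],"jaw":1},
    {"xyz":[1.9,14.6,-0.5],"twist":[0,0,-10],"jaw":1},
    {"xyz":[1.9,14.6,-0.5],"twist":[0,0,-10],"jaw":1},
    {"xyz":[1.9,14.6,-0.5],"twist":[0,0,-10],"jaw":1},
    {"xyz":[1.9,14.6,-0.5],"twist":[0,0,-10],"jaw":1},
  ],
)

```text
time_s: 5.03
tool_pos: [0.6257, 0.1904, 0.2753]
tool_rot: [-179.8, 0.0, 87.8]
force: [-0.7, 0.1, -1.2]
grip_width: 0.0331
grasp_force: 15.0
```

```bash
python3 - <<'E'
from h import *
o=env.get_obs();print(o["grip_width"],o["grasp_force"])
go([.628,.190,.03],87)
c=cam("wrist");save("w2",c[0])
E
```

```text
0.03313811106024458 14.995745166088454
xyz [-0.03  0.26  8.13] twist [-0.22  0.02  0.84] t 5.0333 q [ 13.6  30.6 -43.8  89.8  22.1  68.9 -36.6]
```

View pics/w2.png

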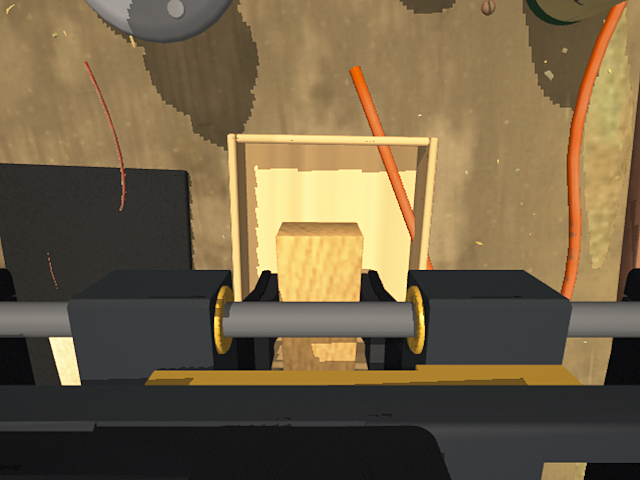

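Emit:
servo_tool(
  plan=[
    {"xyz":[0,0.3,2],"twist":[0,0,0],"jaw":1},
    {"xyz":[0,0.3,4.5],"twist":[0,0,0],"jaw":1},
    {"xyz":[0,0.3,6.5],"twist":[0,0,0],"jaw":1},
    {"xyz":[0,0.3,7.8],"twist":[0,0,0],"jaw":1},
    {"xyz":[0,0.3,8.3],"twist":[0,0,0],"jaw":1},
    {"xyz":[0,0.3,8.3],"twist":[0,0,0],"jaw":1},
    {"xyz":[0,0.3,8.3],"twist":[0,0,0],"jaw":1},
  ],
)

```text
time_s: 5.67
tool_pos: [0.63, 0.1902, 0.1951]
tool_rot: [180.0, -0.0, 87.8]
force: [0.3, -0.4, -0.3]
grip_width: 0.0338
grasp_force: 15.0
```

Emit:
servo_tool(
  plan=[
    {"xyz":[0,0,0],"twist":[0,0,0],"jaw":0.4},
    {"xyz":[0,0,0],"twist":[0,0,0],"jaw":0.4},
    {"xyz":[0,0,0],"twist":[0,0,0],"jaw":0.4},
    {"xyz":[0,0,0],"twist":[0,0,0],"jaw":0.4},
    {"xyz":[0,0,0],"twist":[0,0,0],"jaw":0.4},
    {"xyz":[0,0,0],"twist":[0,0,0],"jaw":0.4},
  ],
)

```text
time_s: 6.17
tool_pos: [0.6301, 0.1898, 0.1944]
tool_rot: [180.0, 0.0, 87.8]
force: [-0.1, -0.0, -0.2]
grip_width: 0.0516
grasp_force: 0.0
```

Emit:
servo_tool(
  plan=[
    {"xyz":[0,0,-2],"twist":[0,0,0],"jaw":0.4},
    {"xyz":[0,0,-5],"twist":[0,0,0],"jaw":0.4},
    {"xyz":[0,0,-9],"twist":[0,0,0],"jaw":0.0},
    {"xyz":[0,0,-13],"twist":[0,0,0],"jaw":0},
    {"xyz":[0,0,-17],"twist":[0,0,0],"jaw":0},
    {"xyz":[0,0,-21],"twist":[0,0,0],"jaw":0},
    {"xyz":[0,0,-22],"twist":[0,0,0],"jaw":0},
    {"xyz":[0,0,-22],"twist":[0,0,0],"jaw":0},
  ],
)

```text
time_s: 6.83
tool_pos: [0.6305, 0.1908, 0.4192]
tool_rot: [179.6, -0.1, 87.8]
force: [-0.4, -0.0, 0.7]
grip_width: 0.0826
grasp_force: 0.0
```

```bash
python3 - <<'E'
from h import *
go([.48,.30,.25],150)
c=cam("wrist");t=cam("top");s=cam("side")
save("w3",np.hstack([cv2.resize(c[0],(400,300)),cv2.resize(s[0][230:410,180:420],(400,300))]))
E
```

```text
xyz [ 10.33 -15.47   0.42] twist [  0.47   0.11 -62.23] t 6.8333 q [ 14.5  25.2 -46.3  79.5  18.2  82.4 -33.5]
```

View pics/w3.png

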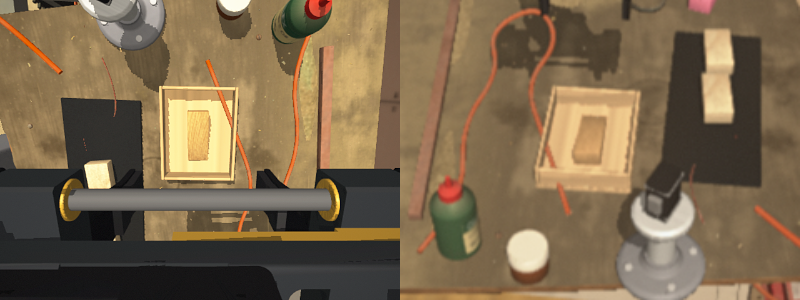

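The wedge lies flat in the tray, at (199,135) in the wrist half and (590,138) in the side half, released. Both blocks and the bystanders are undisturbed. Now the mast.

```bash
python3 - <<'E'
from h import *
go([.567,.355,.24],150)
E
```

```text
xyz [16.3  -6.91  0.85] twist [-1.400e-01 -1.000e-02 -6.223e+01] t 6.9833 q [ 14.5  25.4 -46.1  79.9  18.2  82.3 -33.5]
```

Emit:
servo_tool(
  plan=[
    {"xyz":[16.3,-6.9,0.8],"twist":[0,0,-62],"jaw":0},
    {"xyz":[16.3,-6.9,0.8],"twist":[0,0,-62],"jaw":0},
    {"xyz":[16.3,-6.9,0.8],"twist":[0,0,-62],"jaw":0},
    {"xyz":[16.3,-6.9,0.8],"twist":[0,0,-62],"jaw":0},
    {"xyz":[16.3,-6.9,0.8],"twist":[0,0,-62],"jaw":0},
    {"xyz":[16.3,-6.9,0.8],"twist":[0,0,-62],"jaw":0},
    {"xyz":[16.3,-6.9,0.8],"twist":[0,0,-62],"jaw":0},
    {"xyz":[16.3,-6.9,0.8],"twist":[0,0,-62],"jaw":0},
    {"xyz":[16.3,-6.9,0.8],"twist":[0,0,-62],"jaw":0},
    {"xyz":[16.3,-6.9,0.8],"twist":[0,0,-62],"jaw":0},
  ],
)

```text
time_s: 7.82
tool_pos: [0.5673, 0.355, 0.4034]
tool_rot: [-179.8, -0.1, 149.9]
force: [0.7, 0.0, -0.3]
grip_width: 0.0872
grasp_force: 0.0
```

Emit:
servo_tool(
  plan=[
    {"xyz":[0,0,0],"twist":[0,0,0],"jaw":0},
    {"xyz":[0,0,0],"twist":[0,0,0],"jaw":0},
  ],
)

```text
time_s: 7.98
tool_pos: [0.5674, 0.3551, 0.4049]
tool_rot: [-179.9, -0.1, 149.6]
force: [0.1, -0.3, 0.3]
grip_width: 0.0868
grasp_force: 0.0
```

```bash
python3 - <<'E'
from h import *
go([.5325,.375,.134],150)
c=cam("wrist");save("w4",c[0])
print(proj(c,(.5325,.375,.161)))
E
```

```text
xyz [ 4.01 -0.03 10.69] twist [-0.1  -0.06 -0.35] t 7.9833 q [  5.7  32.  -59.1  78.5  27.1  84.5   7.7]
[318.38659236 188.16597346]
```

View pics/w4.png

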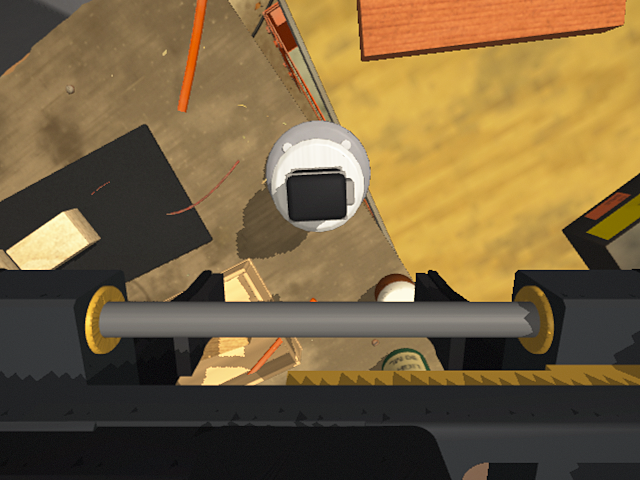

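The handle top is at about (318,197), with the button on its right at (350,192). That is nearly aligned with the fingers, so I'll refine with a fit.

```bash
python3 - <<'E'
from h import *
c=cam("wrist")
g=cv2.cvtColor(c[0],cv2.COLOR_RGB2GRAY);m=np.zeros_like(g);m[160:235,270:370]=(g[160:235,270:370]<62)*255
m=cv2.morphologyEx(m,cv2.MORPH_OPEN,np.ones((9,9)))
k=max(cv2.findContours(m,0,1)[0],key=cv2.contourArea);r=cv2.minAreaRect(k);b=cv2.boxPoints(r);print(r,b.round())
P=[ray(c,q,.161)[:2] for q in b]; print([np.linalg.norm(P[i]-P[i-1]).round(4) for i in(0,1)],[np.degrees(np.arctan2(*(P[i]-P[i-1])[::-1])).round(1) for i in(0,1)])
p=sum(P)/4;print(p);go([p[0],p[1],.134],151)
E
```

```text
((316.0, 197.0), (46.0, 58.0), 90.0) [[287. 174.]
 [345. 174.]
 [345. 220.]
 [287. 220.]]
[np.float64(0.0275), np.float64(0.0339)] [np.float64(148.5), np.float64(59.7)]
[0.53667774 0.37110569]
xyz [ 3.45 -0.17 10.77] twist [-0.05 -0.01 -1.31] t 8.0833 q [  5.7  32.  -59.1  78.4  27.2  84.5   7.8]
```

Emit:
servo_tool(
  newtons=25,
  plan=[
    {"xyz":[3.5,-0.1,0],"twist":[0,0,-1],"jaw":0},
    {"xyz":[3.5,-0.1,3],"twist":[0,0,-1],"jaw":0},
    {"xyz":[3.5,-0.1,6],"twist":[0,0,-1],"jaw":0},
    {"xyz":[3.5,-0.1,8.5],"twist":[0,0,-1],"jaw":0},
    {"xyz":[3.5,-0.1,10.2],"twist":[0,0,-1],"jaw":0},
    {"xyz":[3.5,-0.1,10.8],"twist":[0,0,-1],"jaw":0},
    {"xyz":[3.5,-0.1,10.8],"twist":[0,0,-1],"jaw":0},
    {"xyz":[3.5,-0.1,10.8],"twist":[0,0,-1],"jaw":0},
  ],
)

```text
time_s: 8.75
tool_pos: [0.5368, 0.3724, 0.299]
tool_rot: [180.0, 0.0, 150.7]
force: [0.2, -0.3, 0.6]
grip_width: 0.0868
grasp_force: 0.0
```

Emit:
servo_tool(
  plan=[
    {"xyz":[0,0,0],"twist":[0,0,0],"jaw":1},
    {"xyz":[0,0,0],"twist":[0,0,0],"jaw":1},
    {"xyz":[0,0,0],"twist":[0,0,0],"jaw":1},
    {"xyz":[0,0,0],"twist":[0,0,0],"jaw":1},
    {"xyz":[0,0,0],"twist":[0,0,0],"jaw":1},
    {"xyz":[0,0,0],"twist":[0,0,0],"jaw":1},
    {"xyz":[0,0,0],"twist":[0,0,0],"jaw":1},
    {"xyz":[0,0,0],"twist":[0,0,0],"jaw":1},
    {"xyz":[0,0,0],"twist":[0,0,0],"jaw":1},
    {"xyz":[0,0,0],"twist":[0,0,0],"jaw":1},
  ],
)

```text
time_s: 9.58
tool_pos: [0.5364, 0.3716, 0.2982]
tool_rot: [-179.8, 0.0, 150.8]
force: [-3.0, -4.5, 4.1]
grip_width: 0.0359
grasp_force: 24.9
```

Emit:
servo_tool(
  plan=[
    {"xyz":[0,0,0],"twist":[0,0,0],"jaw":1},
    {"xyz":[0,0,0],"twist":[0,0,0],"jaw":1},
    {"xyz":[0,0,0],"twist":[0,0,0],"jaw":1},
    {"xyz":[0,0,0],"twist":[0,0,0],"jaw":1},
    {"xyz":[0,0,0],"twist":[0,0,0],"jaw":1},
    {"xyz":[0,0,0],"twist":[0,0,0],"jaw":1},
  ],
)

```text
time_s: 10.08
tool_pos: [0.5363, 0.3715, 0.2982]
tool_rot: [-179.8, 0.0, 150.8]
force: [-3.2, -4.4, 3.0]
grip_width: 0.036
grasp_force: 24.9
```

The button is flush: the opening is 36 mm at 25 N. Now I'll pull up gently.

Emit:
servo_tool(
  newtons=35,
  plan=[
    {"xyz":[0,0,0],"twist":[0,0,0],"jaw":1},
    {"xyz":[0,0,0],"twist":[0,0,0],"jaw":1},
    {"xyz":[0,0,-0.5],"twist":[0,0,0],"jaw":1},
    {"xyz":[0,0,-1.2],"twist":[0,0,0],"jaw":1},
    {"xyz":[0,0,-1.9],"twist":[0,0,0],"jaw":1},
    {"xyz":[0,0,-2.6],"twist":[0,0,0],"jaw":1},
    {"xyz":[0,0,-3.3],"twist":[0,0,0],"jaw":1},
    {"xyz":[0,0,-4.0],"twist":[0,0,0],"jaw":1},
    {"xyz":[0,0,-4.5],"twist":[0,0,0],"jaw":1},
    {"xyz":[0,0,-4.5],"twist":[0,0,0],"jaw":1},
  ],
)

```text
time_s: 10.92
tool_pos: [0.5363, 0.3716, 0.3444]
tool_rot: [-179.9, 0.0, 150.8]
force: [-3.2, -5.9, -2.2]
grip_width: 0.0361
grasp_force: 34.9
```

Emit:
servo_tool(
  plan=[
    {"xyz":[0,0,-0.6],"twist":[0,0,0],"jaw":1},
    {"xyz":[0,0,-1.2],"twist":[0,0,0],"jaw":1},
    {"xyz":[0,0,-1.8],"twist":[0,0,0],"jaw":1},
    {"xyz":[0,0,-2.5],"twist":[0,0,0],"jaw":1},
    {"xyz":[0,0,-3.2],"twist":[0,0,0],"jaw":1},
    {"xyz":[0,0,-3.9],"twist":[0,0,0],"jaw":1},
    {"xyz":[0,0,-4.6],"twist":[0,0,0],"jaw":1},
    {"xyz":[0,0,-5.1],"twist":[0,0,0],"jaw":1},
    {"xyz":[0,0,-5.4],"twist":[0,0,0],"jaw":1},
    {"xyz":[0,0,-5.4],"twist":[0,0,0],"jaw":1},
  ],
)

```text
time_s: 11.75
tool_pos: [0.5363, 0.3715, 0.398]
tool_rot: [-179.9, 0.0, 150.8]
force: [-2.9, -6.3, -2.5]
grip_width: 0.0361
grasp_force: 34.9
```

Emit:
servo_tool(
  plan=[
    {"xyz":[0,0,-0.1],"twist":[0,0,0],"jaw":1},
    {"xyz":[0,0,-0.2],"twist":[0,0,0],"jaw":1},
    {"xyz":[0,0,-0.2],"twist":[0,0,0],"jaw":1},
    {"xyz":[0,0,-0.2],"twist":[0,0,0],"jaw":1},
    {"xyz":[0,0,-0.2],"twist":[0,0,0],"jaw":1},
    {"xyz":[0,0,-0.2],"twist":[0,0,0],"jaw":1},
  ],
)

```text
time_s: 12.25
tool_pos: [0.5365, 0.3715, 0.3983]
tool_rot: [-179.8, -0.0, 150.8]
force: [-2.7, -4.5, -8.7]
grip_width: 0.036
grasp_force: 34.9
```

```bash
python3 - <<'E'
from h import *
o=env.get_obs();print(o["tool_pos"],o["force"],o["grip_width"],o["grasp_force"])
s=cam("side");t=cam("top")
save("fin",np.hstack([cv2.resize(s[0][230:430,200:440],(400,333)),cv2.resize(t[0][180:320,150:318],(400,333))]))
E
```

```text
[0.53646848 0.37151858 0.39831303] [-2.65468871 -4.46900194 -8.69689057] 0.03601162475619767 34.91793685709126
```

View pics/fin.png

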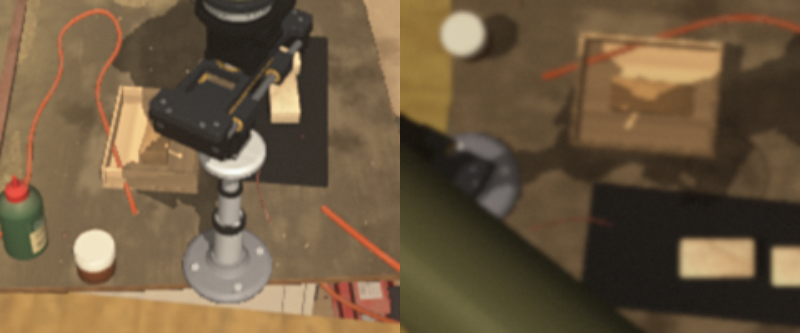

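The mast is against its second stop: after 100 mm of travel the pull rose to 8.7 N without further motion. Both rod sections show in the side view, the wedge is still in the tray at (650,95), and the blocks are unmoved. Handing in.

```bash
python3 -c "
from cell import env
print(env.sign_off())"
```

```text
the job is handed in; nothing more can be done
None
```

I laid the wedge in the scrap tray and released it, then pulled the mast up to its second stop, where the gripper still holds it with the button squeezed in; the job is handed in, but no verdict came back.

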